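# Weed out the empty tins from the deep bench shelf

### The job

Hook the two-prong pull hook over the front lip of the yellow tote, drag the tote right out from under the deep shelf and put the hook down. Take out every tin and feel its weight: filled ones go in the red service tray, empty ones in the black scrap bin. Then push the empty tote back until it is wholly under the shelf (the hook will reach), lay the hook back on its rubber mat, and do not disturb the other things lying about.

Things in the scene. Friction and masses are not known exactly. Their poses are not given: they have to be found in the camera images.
- shelf: dark blue steel bench shelf, fixed, open sides: 300 mm deep (x), 370 wide (y). Deck on four 20 mm corner posts, underside 165 mm above the bench, top 180, wires in front, sheet behind; 330 mm between front posts; no bottom board, the tote slides on the bench. Origin on the bench under the deck's middle; x points into the shelf, front edge at x = -150 mm. Three bottles stand on its rear half.
- tote: open yellow tote, 168 mm long (x), 212 wide (y), 70 high, walls and floor 4 mm, 0.45 kg empty. Origin: middle of its underside; its -x end is its front and faces out of the shelf. Six cells, 60 x 44 mm, centred at x = -13 or 50, y = -79, 0 or 79 mm, in a grey insert 48 mm high. Starts wholly under the shelf, front 55 to 90 mm behind the shelf's front edge.
- tote_pocket (a point): middle of the top of the tote's front pocket, level with the 70 mm high lip, at x = -63 mm of the tote: an empty slot 34 mm long (x = -80 to -46 mm), 204 mm wide and 66 mm deep just behind the 4 mm front wall, into which the hook's prongs go. Axes as the tote's.
- hook: two-prong pull hook, 0.22 kg. Origin: middle of the underside of its orange handle, a bar 90 mm long (x), 24 wide (y), 32 high (z). An 8 mm steel rod runs on along +x, cranked up to 36 mm above the underside, and forks into two 8 mm prongs 60 mm apart that turn straight down at x = 185 mm to the level of the handle's underside. It lies level on handle and prong tips.
- hook_tip (a point): the point midway between the two prong tips of the hook, at x = 185 mm, z = 0 of the hook (prongs at y = -30 and 30 mm from it); axes as the hook's.
- mat: black rubber tool mat on the bench, fixed, 330 mm (x) by 130 mm (y), 3 mm thick; origin at the middle of its underside. The hook starts on it.
- tray: red steel service tray for filled tins, fixed, open on top, 165 mm (x) by 130 mm (y) by 45 mm high, walls and floor 4 mm; origin at the middle of its underside.
- bin: black scrap bin for empty tins, fixed, open on top, 165 mm (x) by 130 mm (y) by 70 mm high, walls and floor 4 mm; origin at the middle of its underside.
- tin_1: small oblong tin, 52 x 36 x 122 mm (x, y, z), green with paper label and red stripe, black screw cap 22 mm across and 12 high on top. Origin: middle of its underside. All tins look alike; filled about 0.28 kg, empty about 0.06 kg. Starts upright in one of the tote's cells, its x along the tote's; may be absent.
- tin_2: small oblong tin, 52 x 36 x 122 mm (x, y, z), green with paper label and red stripe, black screw cap 22 mm across and 12 high on top. Origin: middle of its underside. All tins look alike; filled about 0.28 kg, empty about 0.06 kg. Starts upright in one of the tote's cells, its x along the tote's; may be absent.
- tin_3: small oblong tin, 52 x 36 x 122 mm (x, y, z), green with paper label and red stripe, black screw cap 22 mm across and 12 high on top. Origin: middle of its underside. All tins look alike; filled about 0.28 kg, empty about 0.06 kg. Starts upright in one of the tote's cells, its x along the tote's; may be absent.
- tin_4: small oblong tin, 52 x 36 x 122 mm (x, y, z), green with paper label and red stripe, black screw cap 22 mm across and 12 high on top. Origin: middle of its underside. All tins look alike; filled about 0.28 kg, empty about 0.06 kg. Starts upright in one of the tote's cells, its x along the tote's; may be absent.
- tin_5: small oblong tin, 52 x 36 x 122 mm (x, y, z), green with paper label and red stripe, black screw cap 22 mm across and 12 high on top. Origin: middle of its underside. All tins look alike; filled about 0.28 kg, empty about 0.06 kg. Starts upright in one of the tote's cells, its x along the tote's; may be absent.
- tin_6: small oblong tin, 52 x 36 x 122 mm (x, y, z), green with paper label and red stripe, black screw cap 22 mm across and 12 high on top. Origin: middle of its underside. All tins look alike; filled about 0.28 kg, empty about 0.06 kg. Starts upright in one of the tote's cells, its x along the tote's; may be absent.
- red_bottle: red plastic bottle, 52 mm across, 140 mm tall, on the shelf's deck; origin at its underside. Leave alone.
- blue_can: blue can, 60 mm across, 130 mm tall, on the shelf's deck; origin at its underside. Leave alone.
- grease_jar: grey jar with yellow lid, 70 mm across, 80 mm tall, on the shelf's deck; origin at its underside. Leave alone.
- oil_filter: white oil filter with a blue band, 76 mm across, 85 mm tall, on the far part of the bench; origin at its underside. Leave alone.
- wrench: steel wrench, 150 mm long, lying on the far part of the bench. Leave alone.
- bulb_box: cardboard box, 75 x 75 x 50 mm, on the far part of the bench; origin at its underside. Leave alone.
- bearing: steel bearing ring, 68 mm across, 18 mm high, on the far part of the bench; origin at its underside. Leave alone.

How it is judged (in metres and radians):
On the way, in this order (a step that is already met when the one before it is completed fails the run):
1. the hook's prongs are down in the tote's front pocket, behind its lip, and pull on it while the tote is still under the shelf (x of hook_tip in the frame of tote between -0.082 and -0.04 m and y of hook_tip in the frame of tote between -0.06 and 0.06 m and z of hook_tip in the frame of tote between 0.004 and 0.068 m and contact force between hook and tote above 0.5 N and x of tote in the frame of shelf above -0.06 m), for 0.1 s.
2. the whole tote has come out in front of the shelf with the prongs still behind its lip (x of hook_tip in the frame of tote between -0.082 and -0.04 m and y of hook_tip in the frame of tote between -0.06 and 0.06 m and z of hook_tip in the frame of tote between 0.004 and 0.068 m and x of tote in the frame of shelf below -0.245 m), for 0.1 s.
At the end, for the whole second after the job is handed in: Filled tins rest in the red tray (pressing over 1 N), empty ones in the black bin (under 2 N), undersides within the walls; the hook lies on its mat, handle and prong tips over it within 15 mm; the tote upright (0.15 rad) under the shelf, its front at most 5 mm ahead of the shelf's front edge (((x of tin_1 in the frame of tray between -0.078 and 0.078 m and y of tin_1 in the frame of tray between -0.061 and 0.061 m and z of tin_1 in the frame of tray between 0 and 0.14 m and contact force between tin_1 and tray above 1 N) or (x of tin_1 in the frame of bin between -0.078 and 0.078 m and y of tin_1 in the frame of bin between -0.061 and 0.061 m and z of tin_1 in the frame of bin between 0 and 0.14 m and contact force between tin_1 and bin below 2 N)) and linear speed of each of tin_1, tin_2, tin_3, tin_4, tin_5, tin_6 below 0.03 m/s and ((x of tin_2 in the frame of tray between -0.078 and 0.078 m and y of tin_2 in the frame of tray between -0.061 and 0.061 m and z of tin_2 in the frame of tray between 0 and 0.14 m and contact force between tin_2 and tray above 1 N) or (x of tin_2 in the frame of bin between -0.078 and 0.078 m and y of tin_2 in the frame of bin between -0.061 and 0.061 m and z of tin_2 in the frame of bin between 0 and 0.14 m and contact force between tin_2 and bin below 2 N)) and ((x of tin_3 in the frame of tray between -0.078 and 0.078 m and y of tin_3 in the frame of tray between -0.061 and 0.061 m and z of tin_3 in the frame of tray between 0 and 0.14 m and contact force between tin_3 and tray above 1 N) or (x of tin_3 in the frame of bin between -0.078 and 0.078 m and y of tin_3 in the frame of bin between -0.061 and 0.061 m and z of tin_3 in the frame of bin between 0 and 0.14 m and contact force between tin_3 and bin below 2 N)) and ((x of tin_4 in the frame of tray between -0.078 and 0.078 m and y of tin_4 in the frame of tray between -0.061 and 0.061 m and z of tin_4 in the frame of tray between 0 and 0.14 m and contact force between tin_4 and tray above 1 N) or (x of tin_4 in the frame of bin between -0.078 and 0.078 m and y of tin_4 in the frame of bin between -0.061 and 0.061 m and z of tin_4 in the frame of bin between 0 and 0.14 m and contact force between tin_4 and bin below 2 N)) and ((x of tin_5 in the frame of tray between -0.078 and 0.078 m and y of tin_5 in the frame of tray between -0.061 and 0.061 m and z of tin_5 in the frame of tray between 0 and 0.14 m and contact force between tin_5 and tray above 1 N) or (x of tin_5 in the frame of bin between -0.078 and 0.078 m and y of tin_5 in the frame of bin between -0.061 and 0.061 m and z of tin_5 in the frame of bin between 0 and 0.14 m and contact force between tin_5 and bin below 2 N)) and ((x of tin_6 in the frame of tray between -0.078 and 0.078 m and y of tin_6 in the frame of tray between -0.061 and 0.061 m and z of tin_6 in the frame of tray between 0 and 0.14 m and contact force between tin_6 and tray above 1 N) or (x of tin_6 in the frame of bin between -0.078 and 0.078 m and y of tin_6 in the frame of bin between -0.061 and 0.061 m and z of tin_6 in the frame of bin between 0 and 0.14 m and contact force between tin_6 and bin below 2 N)) and x of hook in the frame of mat between -0.18 and 0.18 m and y of hook in the frame of mat between -0.08 and 0.08 m and z of each of hook, hook_tip in the frame of mat below 0.045 m and x of hook_tip in the frame of mat between -0.18 and 0.18 m and y of hook_tip in the frame of mat between -0.08 and 0.08 m and x of tote in the frame of shelf between -0.071 and 0.09 m and y of tote in the frame of shelf between -0.09 and 0.09 m and angle between tote's own z axis and vertical below 0.15 rad); the robot touches nothing.
It fails at once if a bystander (bottles on the deck, oil filter, wrench, cardboard box, bearing) is moved more than 50 mm (distance of any of red_bottle, blue_can, grease_jar, oil_filter, wrench, bulb_box, bearing from where it was at the start of the episode above 0.05 m).
Of tin_1, tin_2, tin_3, tin_4, tin_5, tin_6 only 3 to 5 are there at a start; the rules pass over those that are not, and their reading is None.
At some moment in a run one of hook, tote may be knocked a few centimetres aside while the robot is not near it.
Once in a run the grip may slacken for a moment while it holds something.
It also fails if it takes over 210 s, if anything falls off the work surface, if the arm or the gripper's body presses on something with over 40 N, if the wrist force passes 120 N, or if a joint passes its speed limit or range.

### The arm

A 6-joint arm with a two-finger parallel gripper is mounted at the origin on the work surface. World frame = base frame: x ahead of the robot, y to its left, z up, the work surface at z = 0. Lengths are in m, angles in degrees, forces in N, time in s.
With the tool pointing down it reaches from about 0.375 to 0.925 m from the base axis. Payload 5.7 kg.
Tool frame: the origin (TCP) lies midway between the tips of the shut fingers; the grasp point (between the pads) lies 19 mm behind it; z points along the fingers, x is the direction in which the jaws open and shut, and the axes are right-handed (so a half turn about z gives the same grasp; the last joint's range is limited). The gripper opens to 85 mm and grips with 20 to 120 N. Pads are 22 mm wide; open, the fingers measure 114 mm over their backs; the gripper's body (76 mm by 85 mm) begins 54 mm behind the grasp point. The pads swing forward as they close: fully open they stand 13 mm farther back than shut.
Start: joints at [-76.381, 20.558, 86.54, -0, 72.909, -6.595], TCP at [0.207, -0.563, 0.231] pointing down, gripper open.
Joint ranges: [-170.27, 170.27], [-57.76, 135], [12.27, 136.19], [-55.21, 235.2], [11.17, 155.16], [-170.74, 170.74]. Speed limits (degrees/s): [136.94, 136.94, 180, 180, 180, 180].

### API

Orientations are given as a 3x3 rotation matrix whose columns are the frame's x, y, z axes.
In Python, from plant import state, camera, manip, finder gives the robot as it stands.
- The arm moves only by the shell command python3 -m creep 'ROWS' [FORCE]. ROWS is JSON, a list of rows, each a list of 3 entries, a list of its own where there are three numbers: the shift along the world's x, y, z in cm, then the turn about the world's z in rad, then the closure, from -1 (fully open) to 1 (shut). A call has 1 to 8 rows; each row shifts and turns the commanded pose from where the row before left it; what a row does not reach is not made up. A row lasts 1/8 s, in which the tool goes at most 62.5 mm and 10.7 degrees, less where a joint would pass 70% of its speed; a pose out of reach is approached as far as the arm can. A call with a gripper value outside its range is refused whole. The fingers move at their own pace and stop on an object; FORCE is the grip in N (left out, the last holds). Time passes only in rows, so rows that do not move let the fingers close. It gives the time, the measured TCP pose, the force and the opening at its end, in the units of the state.
- state(): the state, without advancing time (a new reading comes with each control period).
- camera(name): name is "scene" or "top" or "wrist"; returns a dict with "frame" (420x560x3 uint8, red, green, blue), "vfov" (degrees; the focal length in pixels is half the picture's height over the tangent of half this angle, whatever the lens; pixels are square), "cx", "cy" (the principal point, pixels), "extrinsics" (4x4, takes a point from world to camera coordinates). Camera axes: x right, y up, looking along -z (the intrinsics and any distortion apply to the point x, -y, -z); pixel columns grow to the right and rows downward; lengths in m; the calibration is good to about 2 mm. A picture is of the moment at which its call begins. There is no depth.
- manip.finish_job(): hands the job in, once; it reports no verdict.
Trained networks look in a picture, given as the dict that the camera call returned (one of the last four; its "shot" number tells which), for a name from the list of things; names that differ only in an ending like _2 or _b are one class to them, and where a whole thing is asked for, a point or a joint stands for the part that bears it (a point fixed in the world has none). Each returns a list of dicts, best first, with "conf" (0 to 1); they miss things now and then, are a little off and sometimes report something else, mostly with a low value. They report only what shows in the picture. A call takes as long as a camera call.
- finder.recognise(label, picture): "position" ([x, y, z] in m, in world coordinates, good to about 4 mm: the middle of the surface that is visible of it).
- finder.cut_out(label, picture): "mask" (420x560 bool, what is visible of it).
- finder.tip_of(label, picture): "position" ([x, y, z] in m, in world coordinates, good to about 4 mm: a listed point, or the origin of a listed thing).
The state is a dict: "clock": time; "qpos": joint angles; "joint_velocities": joint speeds; "joint_torque": joint torques, N m; "eef_pos": TCP position; "ee_rot": TCP orientation; "contact_force": force on the tool from outside, world axes, zero at the start; "moment": the same for the moment, N m; "gripper_width": opening from 0.0 (shut) to 1.0 (fully open).
Only numpy, scipy, OpenCV 4.12 (cv2) and the standard library are available. Lean on these libraries where they do the work, as an engineer would, in place of code of your own. Each camera call takes 0.05 s, during which the arm holds its last target. There are 200 camera calls.

## Working session

There is one attempt and no reset: what is moved stays moved. The work goes in short steps, Python scripts to look and compute and a shell command to move; the robot and the scene stay as the last step left them, time stands still between calls to the robot, and variables do not carry over. Pictures are saved under pics/ and viewed, about 12 in all and at most 16, crops included, and the job is handed in when it is done.

```bash
ls; mkdir -p pics
cat > h.py <<'E'
import numpy as np, cv2
from plant import state, camera, manip, finder
def save(c,n): cv2.imwrite(f'pics/{n}.png',c['frame'][:,:,::-1])
def proj(c,p):
    f=210/np.tan(np.radians(c['vfov'])/2); q=c['extrinsics']@np.append(p,1); return c['cx']+f*q[0]/-q[2], c['cy']-f*q[1]/-q[2]
def ray(c,u,v,z):
    f=210/np.tan(np.radians(c['vfov'])/2); E=np.linalg.inv(c['extrinsics'])
    d=E[:3,:3]@np.array([(u-c['cx'])/f,-(v-c['cy'])/f,-1]); o=E[:3,3]; return o+d*(z-o[2])/d[2]
def st():
    s=state(); print('t',s['clock'],'tcp',np.round(s['eef_pos'],4),'F',np.round(s['contact_force'],2),'w',round(s['gripper_width'],3),'q',np.round(s['qpos'],1)); return s
def find(c,names,fn='tip_of',n=1):
    for k in names:
        for r in getattr(finder,fn)(k,c)[:n]: print(k,fn,np.round(r['position'],4),round(r['conf'],2))
E
python3 - <<'E'
from h import *
s=st();print(np.round(s['ee_rot'],3))
for n in ['scene','top']:
    c=camera(n); save(c,n+'0'); print(n,c['vfov'],c['cx'],c['cy'],np.round(np.linalg.inv(c['extrinsics']),3).tolist(),[k for k in c])
    find(c,['shelf','tote','tote_pocket','hook','hook_tip','mat','tray','bin']); find(c,['tin_1'],n=6)
E
```

```text
pics
t 0.0 tcp [ 0.2071 -0.5624  0.2305] F [0.83 0.42 0.61] w 1.0 q [-76.4  20.6  86.6   0.   72.9  -6.6]
[[ 0.346 -0.938 -0.   ]
 [-0.938 -0.346  0.002]
 [-0.002 -0.    -1.   ]]
scene 47.43141514392227 280.889826214765 214.10846123161275 [[0.66, -0.537, 0.525, 1.247], [0.751, 0.473, -0.461, -0.587], [-0.001, 0.698, 0.716, 1.024], [0.0, 0.0, 0.0, 1.0]] ['frame', 'vfov', 'cx', 'cy', 'extrinsics', 'shot']
tote tip_of [0.5647 0.4164 0.0017] 0.63
tote_pocket tip_of [0.5641 0.3594 0.0664] 0.6
hook tip_of [ 0.4296 -0.2573  0.0017] 0.57
hook_tip tip_of [ 0.4214 -0.0685  0.0039] 0.78
mat tip_of [ 0.4196 -0.1809 -0.0014] 0.85
tray tip_of [ 0.6186 -0.2976 -0.0009] 0.87
bin tip_of [ 0.5191 -0.454   0.0018] 0.95
tin_1 tip_of [ 0.6438  0.4662 -0.0008] 0.63
tin_1 tip_of [0.4863 0.3989 0.0043] 0.61
tin_1 tip_of [0.5692 0.4012 0.0022] 0.59
tin_1 tip_of [0.4885 0.4737 0.0022] 0.57
top 48.6790551607279 273.7036781013489 211.71525735974504 [[0.04, 0.977, -0.209, 0.283], [-0.999, 0.039, -0.009, 0.004], [-0.001, 0.209, 0.978, 1.588], [0.0, 0.0, 0.0, 1.0]] ['frame', 'vfov', 'cx', 'cy', 'extrinsics', 'shot']
tote tip_of [0.5633 0.4213 0.0018] 0.81
tote_pocket tip_of [0.5615 0.3565 0.0663] 0.69
hook tip_of [ 0.4267 -0.2501  0.0038] 0.64
hook_tip tip_of [ 0.4173 -0.0694  0.0049] 0.97
mat tip_of [ 4.183e-01 -1.828e-01 -2.000e-04] 0.86
tray tip_of [ 0.6202 -0.2989  0.0024] 0.94
bin tip_of [ 5.252e-01 -4.551e-01  1.000e-04] 0.95
tin_1 tip_of [0.5637 0.4052 0.0068] 0.68
tin_1 tip_of [0.6467 0.4042 0.0033] 0.56
tin_1 tip_of [0.4849 0.3995 0.005 ] 0.48
```

View pics/scene0.png

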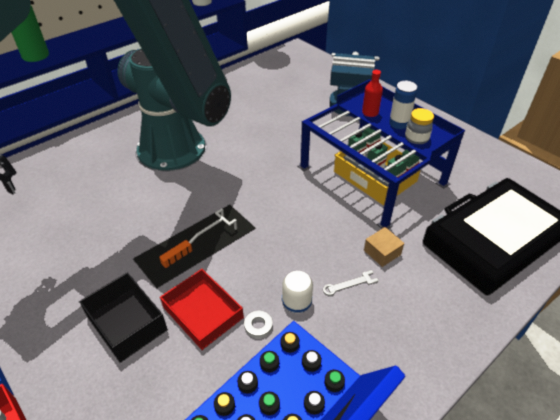

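View pics/top0.png

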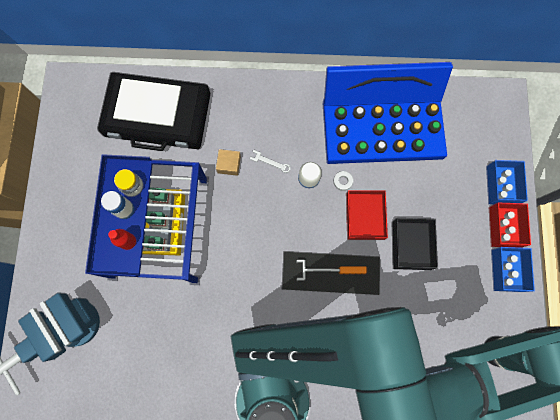

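The scene picture shows the hook on its mat (handle at 175,253, prongs at 232,222), with tray and bin in front. The tote is under the shelf and opens toward world -y. In the top view the hook handle is at (352,270), the prongs at (303,268), and the tins lie between the shelf wires at about (150,195–245). The network estimates agree with this.

```bash
python3 -m creep '[[[3.1,4.4,0],0.18,-1],[[3.1,4.4,0],0.18,-1],[[3.1,4.4,0],0.18,-1],[[3.1,4.4,0],0.18,-1],[[3.1,4.4,0],0.18,-1],[[3.1,4.4,0],0.18,-1],[[3.1,4.4,0],0.18,-1],[[0,0,0],0,-1]]' 40
python3 - <<'E'
from h import *
s=st(); print(np.degrees(np.arctan2(s['ee_rot'][1][0],s['ee_rot'][0][0])))
c=camera('wrist'); save(c,'w1'); find(c,['hook','hook_tip']); find(c,['hook'],'recognise')
t=camera('top')
for p in [(102,155),(207,163),(193,281),(87,273)]: print(p,ray(t,*p,0.18))
find(t,['hook','hook_tip'])
for k in ['hook','tray','bin','tote','shelf']:
    m=finder.cut_out(k,t)
    if m:
        v,u=np.nonzero(m[0]['mask']); z={'tray':.045,'bin':.07}.get(k,0.18)
        print(k,m[0]['conf'],cv2.minAreaRect(np.c_[u,v].astype(np.float32)),[np.round(ray(t,*q,z)[:2],3).tolist() for q in cv2.boxPoints(cv2.minAreaRect(np.c_[u,v].astype(np.float32)))])
im=cv2.resize(t['frame'][130:310,60:400,::-1],None,fx=2.3,fy=2.3,interpolation=cv2.INTER_CUBIC); cv2.imwrite('pics/t1.png',im)
E
```

```text
clock: 2.0
eef_pos: [0.4258, -0.2521, 0.2314]
ee_rot: [[0.999, 0.048, 0.001], [0.048, -0.999, 0.001], [0.001, -0.001, -1.0]]
contact_force: [-0.1, -1.2, 0.4]
gripper_width: 0.999
t 2.0 tcp [ 0.4258 -0.2521  0.2314] F [-0.06 -1.2   0.37] w 0.999 q [-38.7  11.9  99.2   0.1  69.  -41.4]
2.7452287057052165
hook tip_of [ 0.4298 -0.2513  0.0073] 0.56
hook recognise [ 0.4237 -0.2207  0.0388] 0.77
(102, 155) [0.74668685 0.57120052 0.18      ]
(207, 163) [0.73334733 0.23506289 0.18      ]
(193, 281) [0.36137654 0.25118376 0.18      ]
(87, 273) [0.37248863 0.57266081 0.18      ]
hook tip_of [ 0.4252 -0.2527  0.0027] 0.49
hook_tip tip_of [ 0.4212 -0.0677  0.0033] 0.62
hook 0.71 ((330.5, 269.0), (20.0, 67.0), 90.0) [[0.44, -0.059], [0.448, -0.262], [0.388, -0.262], [0.38, -0.061]]
tray 0.78 ((365.5, 214.5), (49.0, 41.0), 90.0) [[0.699, -0.223], [0.704, -0.364], [0.534, -0.362], [0.529, -0.224]]
bin 0.68 ((128.1999969482422, 182.1000213623047), (29.96331024169922, 23.255107879638672), 26.56505012512207) [[0.675, 0.577], [0.75, 0.55], [0.706, 0.454], [0.632, 0.482]]
tote 0.73 ((163.4470672607422, 221.688232421875), (38.27155685424805, 67.41622924804688), 4.398705005645752) [[0.437, 0.413], [0.649, 0.418], [0.644, 0.298], [0.433, 0.296]]
shelf 0.63 ((146.2867889404297, 218.98477172851562), (116.1326904296875, 125.03856658935547), 4.085616588592529) [[0.36, 0.58], [0.754, 0.601], [0.741, 0.23], [0.349, 0.23]]
```

View pics/w1.png

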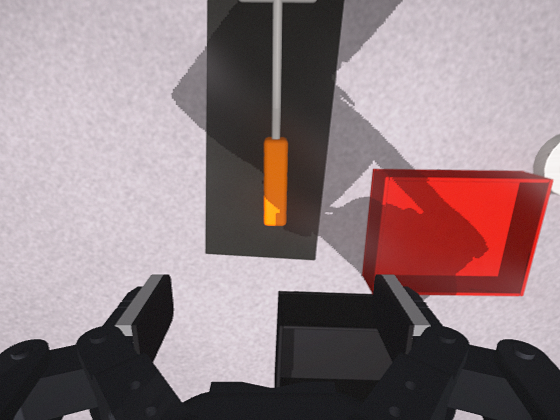

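View pics/t1.png

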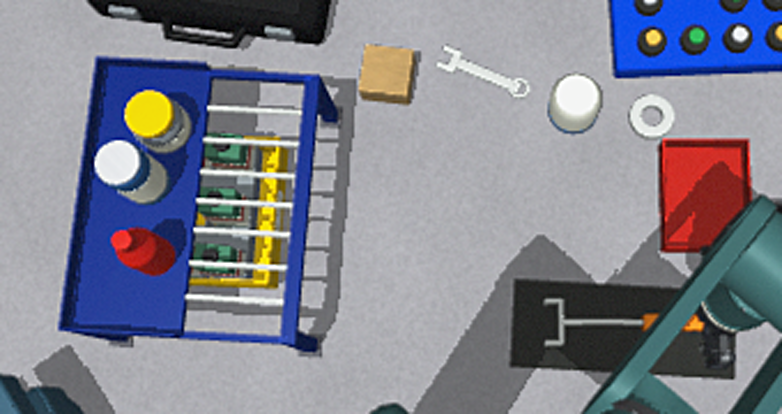

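The wrist view shows the orange handle from (276,138) to (276,225), nearly parallel to the image columns. The zoomed top view shows the shelf deck corners at about (97,58), (322,76), (297,345) and (60,330), and the yellow lip near (270,210). I can see three tins, all in the front row, plus the mat ends.

Run:
```python
from h import *
c=camera('wrist'); t=camera('top')
for p in [(276,138),(276,225),(264,180),(289,180)]: print(p,np.round(ray(c,*p,0.035),4))
print('mat/pocket', [np.round(ray(c,*p,0.003),3)[:2] for p in [(207,253),(316,259)]])
for x,y in [(97,58),(322,76),(297,345),(60,330)]: print(np.round(ray(t,60+x/2.3,130+y/2.3,.18),4))
for x,y in [(283,137),(272,285)]: print('lip',np.round(ray(t,60+x/2.3,130+y/2.3,.07),4))
```

```text
(276, 138) [ 0.4253 -0.2094  0.035 ]
(276, 225) [ 0.4292 -0.2988  0.035 ]
(264, 180) [ 0.415  -0.2513  0.035 ]
(289, 180) [ 0.4402 -0.2503  0.035 ]
mat/pocket [array([ 0.35 , -0.348]), array([ 0.479, -0.351])]
[0.746  0.5706 0.18  ]
[0.7323 0.2572 0.18  ]
[0.3639 0.263  0.18  ]
[0.3709 0.5752 0.18  ]
lip [0.6716 0.3274 0.07  ]
lip [0.4534 0.3255 0.07  ]
```

```bash
python3 -m creep '[[[0.1,0,-5.5],0,-1],[[0,0,-5.5],0,-1],[[0,0,-5],0,-1],[[0,0,-3.5],0,-1],[[0,0,-2.5],0,-1],[[0,0,0],0,-1],[[0,0,0],0,1],[[0,0,0],0,1]]' 100
python3 -m creep '[[[0,0,0],0,1],[[0,0,0],0,1],[[0,0,4],0,1],[[0,0,4],0,1],[[0,0,4],0,1],[[0,0,4],0,1],[[0,0,0],0,1],[[0,0,0],0,1]]'
python3 - <<'E'
from h import *
s=st(); c=camera('wrist'); t=camera('top'); save(c,'w2'); sc=camera('scene')
for k in (c,t,sc): find(k,['hook','hook_tip','tote','tote_pocket'])
E
```

```text
clock: 3.7
eef_pos: [0.4262, -0.2557, 0.0125]
ee_rot: [[0.999, 0.042, 0.002], [0.042, -0.999, -0.002], [0.002, 0.002, -1.0]]
contact_force: [-0.4, -0.8, 0.7]
gripper_width: 0.603
clock: 4.7
eef_pos: [0.4246, -0.2545, 0.1706]
ee_rot: [[0.999, 0.042, -0.001], [0.042, -0.999, 0.001], [-0.001, -0.001, -1.0]]
contact_force: [-0.1, 0.1, -2.3]
gripper_width: 0.253
t 4.7 tcp [ 0.4246 -0.2545  0.1706] F [-0.08  0.05 -2.29] w 0.253 q [-38.9  16.  103.5  -0.   60.6 -41.3]
hook tip_of [ 0.4252 -0.2514  0.1657] 0.74
hook_tip tip_of [ 0.4142 -0.0654  0.1598] 0.57
tote tip_of [5.620e-01 4.235e-01 4.000e-04] 0.7
tote_pocket tip_of [ 4.166e-01 -1.842e-01  3.000e-04] 0.75
hook tip_of [ 0.4235 -0.2583  0.159 ] 0.77
hook_tip tip_of [ 0.419  -0.068   0.1612] 0.61
tote tip_of [0.5625 0.4142 0.0014] 0.78
tote_pocket tip_of [0.5628 0.3582 0.0695] 0.79
```

View pics/w2.png

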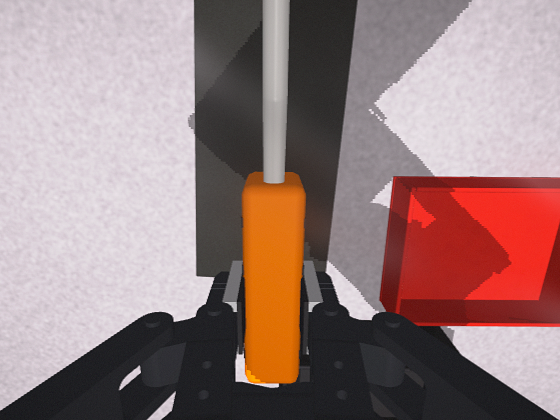

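The handle is centred between the pads and lifts level. Next is the approach to the tote.

```bash
python3 -m creep '[[[2,4,0],-0.035,1],[[2,4.2,0],0,1],[[2,4.5,0],0,1],[[2,4.5,0],0,1],[[2,4.5,0],0,1],[[2,4.5,0],0,1],[[1.8,4.2,0],0,1],[[0,0,0],0,1]]'
python3 -m creep '[[[0,0,-3],0,1],[[0,0,-3],0,1],[[0,0,-1.6],0,1],[[0,0,0],0,1],[[0,0,0],0,1]]'
python3 - <<'E'
from h import *
s=st(); c=camera('wrist'); t=camera('top'); sc=camera('scene')
for k in (c,t,sc): find(k,['hook','hook_tip','tote','tote_pocket'])
E
```

```text
clock: 6.45
eef_pos: [0.5646, 0.0518, 0.1713]
ee_rot: [[1.0, 0.011, 0.001], [0.011, -1.0, 0.001], [0.001, -0.001, -1.0]]
contact_force: [0.0, -0.8, -1.4]
gripper_width: 0.255
clock: 7.08
eef_pos: [0.5641, 0.0486, 0.0962]
ee_rot: [[1.0, 0.007, 0.001], [0.007, -1.0, -0.0], [0.001, 0.0, -1.0]]
contact_force: [0.5, -0.9, -1.0]
gripper_width: 0.262
t 7.075 tcp [0.5641 0.0486 0.0962] F [ 0.46 -0.9  -1.  ] w 0.262 q [-2.1 26.7 98.9 -0.  54.3 -2.4]
hook tip_of [0.566  0.0516 0.0897] 0.68
hook tip_of [0.5605 0.0519 0.089 ] 0.67
hook_tip tip_of [0.5595 0.2401 0.0856] 0.78
tote tip_of [ 0.5621  0.4222 -0.0016] 0.69
tote_pocket tip_of [0.5627 0.3572 0.0679] 0.56
hook tip_of [0.5626 0.047  0.0861] 0.72
hook_tip tip_of [0.5642 0.2354 0.0886] 0.68
tote tip_of [0.5646 0.4201 0.0007] 0.91
tote_pocket tip_of [ 0.7444 -0.2187  0.0017] 0.7
```

```bash
python3 -m creep '[[[0,2.5,0],0,1],[[0,3,0],0,1],[[0,3,0],0,1],[[0,2.5,0],0,1],[[0,1,0],0,1],[[0,0,0],0,1],[[0,0,0],0,1]]'
python3 - <<'E'
from h import *
s=st(); t=camera('top'); sc=camera('scene'); save(sc,'s2')
for k in (t,sc): find(k,['hook','hook_tip','tote','tote_pocket'])
im=np.vstack([cv2.resize(sc['frame'][110:240,290:470],None,fx=3.2,fy=2.3*1.39*0.0+2.3),cv2.resize(t['frame'][150:280,80:260],None,fx=3.2,fy=2.3)])[:,:,::-1]; cv2.imwrite('pics/m2.png',im)
E
```

```text
clock: 8.7
eef_pos: [0.5633, 0.1681, 0.0952]
ee_rot: [[1.0, 0.007, -0.0], [0.007, -1.0, -0.0], [-0.0, 0.0, -1.0]]
contact_force: [-0.4, 0.0, -2.0]
gripper_width: 0.26
t 8.7 tcp [0.5633 0.1681 0.0952] F [-0.35  0.01 -2.  ] w 0.26 q [ 9.9 28.2 96.1 -0.  55.7  9.5]
hook_tip tip_of [0.5596 0.3556 0.0864] 0.59
tote tip_of [ 5.635e-01  4.234e-01 -2.000e-04] 0.78
tote_pocket tip_of [0.5626 0.3558 0.0686] 0.61
hook tip_of [0.5639 0.1638 0.0887] 0.79
hook_tip tip_of [0.5651 0.3574 0.0828] 0.66
tote tip_of [0.5628 0.4208 0.0018] 0.96
tote_pocket tip_of [ 0.6434  0.4654 -0.0008] 0.74
```

View pics/m2.png

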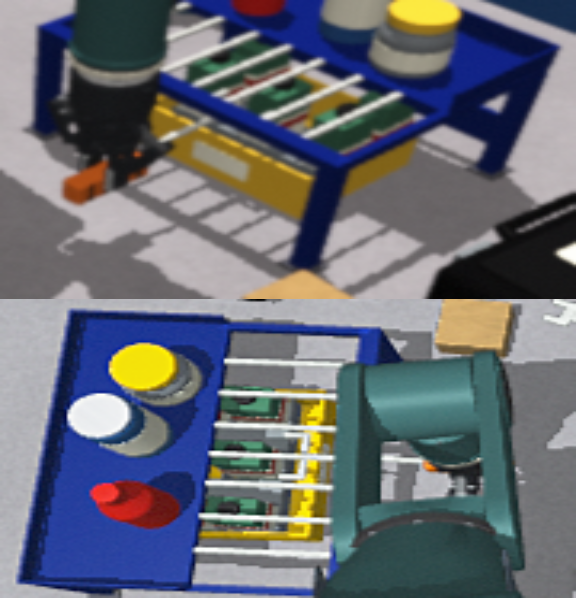

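The fork sits just behind the yellow lip in both views (top half about 215,125; bottom half about 305,455). Lowering it now.

```bash
python3 -m creep '[[[0,0,-1],0,1],[[0,0,-1],0,1],[[0,0,-1],0,1],[[0,0,-0.9],0,1],[[0,0,0],0,1],[[0,0,0],0,1]]'
python3 -m creep '[[[0,-0.5,0],0,1],[[0,-0.5,0],0,1],[[0,-0.5,0],0,1],[[0,-0.5,0],0,1],[[0,0,0],0,1],[[0,0,0],0,1]]'
python3 - <<'E'
from h import *
s=st(); t=camera('top'); sc=camera('scene')
for k in (t,sc): find(k,['hook','hook_tip','tote','tote_pocket'])
E
```

```text
clock: 9.95
eef_pos: [0.5635, 0.169, 0.0563]
ee_rot: [[1.0, 0.007, 0.0], [0.007, -1.0, 0.0], [0.0, -0.0, -1.0]]
contact_force: [0.2, -0.1, -3.1]
gripper_width: 0.256
clock: 10.7
eef_pos: [0.5634, 0.1491, 0.0564]
ee_rot: [[1.0, 0.007, 0.0], [0.007, -1.0, 0.0], [0.0, -0.0, -1.0]]
contact_force: [0.9, 2.7, -1.2]
gripper_width: 0.259
t 10.7 tcp [0.5634 0.1491 0.0564] F [ 0.95  2.67 -1.18] w 0.259 q [ 8.  30.9 98.4  0.  50.7  7.6]
hook_tip tip_of [0.8053 0.0391 0.0009] 0.69
tote tip_of [5.635e-01 4.169e-01 5.000e-04] 0.93
tote_pocket tip_of [0.5613 0.3518 0.0686] 0.62
hook_tip tip_of [0.5631 0.3366 0.0455] 0.86
tote tip_of [0.5654 0.4164 0.0013] 0.85
tote_pocket tip_of [0.5648 0.3535 0.0697] 0.9
```

```bash
python3 -m creep '[[[0,-1,0],0,1],[[0,-1.5,0],0,1],[[0,-1.5,0],0,1],[[0,-1.5,0],0,1],[[0,-1.5,0],0,1],[[0,-1.5,0],0,1],[[0,-1.5,0],0,1],[[0,-1,0],0,1]]'
python3 -m creep '[[[0,0,0],0,1]]'
python3 - <<'E'
from h import *
s=st(); t=camera('top'); sc=camera('scene')
for k in (t,sc): find(k,['hook_tip','tote','tote_pocket'])
E
```

```text
clock: 12.2
eef_pos: [0.5629, 0.0391, 0.0562]
ee_rot: [[1.0, 0.006, -0.001], [0.006, -1.0, 0.001], [-0.001, -0.001, -1.0]]
contact_force: [-1.5, 8.0, -2.2]
gripper_width: 0.254
clock: 12.32
eef_pos: [0.563, 0.038, 0.0562]
ee_rot: [[1.0, 0.007, -0.001], [0.007, -1.0, -0.001], [-0.001, 0.001, -1.0]]
contact_force: [0.2, -0.7, -1.8]
gripper_width: 0.254
t 12.325 tcp [0.563  0.038  0.0562] F [ 0.23 -0.69 -1.82] w 0.254 q [-3.100e+00  2.990e+01  1.008e+02 -1.000e-01  4.940e+01 -3.500e+00]
hook_tip tip_of [0.5594 0.2274 0.0483] 0.46
tote tip_of [ 0.565   0.3066 -0.0011] 0.8
tote_pocket tip_of [0.5613 0.2408 0.067 ] 0.81
hook_tip tip_of [0.5639 0.228  0.0461] 0.81
tote tip_of [5.624e-01 3.037e-01 3.000e-04] 0.73
tote_pocket tip_of [0.563  0.2431 0.0656] 0.93
```

```bash
python3 -m creep '[[[0,-1,0],0,1],[[0,-1.5,0],0,1],[[0,-1.5,0],0,1],[[0,-1.5,0],0,1],[[0,-1.5,0],0,1],[[0,-1.5,0],0,1],[[0,-1,0],0,1],[[0,0,0],0,1]]'
python3 -m creep '[[[0,-1,0],0,1],[[0,-1.5,0],0,1],[[0,-1.5,0],0,1],[[0,-1.5,0],0,1],[[0,-1.5,0],0,1],[[0,-1,0],0,1],[[0,0,0],0,1],[[0,0,0],0,1]]'
python3 - <<'E'
from h import *
s=st(); t=camera('top'); sc=camera('scene')
for k in (t,sc): find(k,['hook_tip','tote','tote_pocket'])
E
```

```text
clock: 13.72
eef_pos: [0.563, -0.0564, 0.0561]
ee_rot: [[1.0, 0.007, -0.001], [0.007, -1.0, 0.0], [-0.001, -0.0, -1.0]]
contact_force: [1.0, 0.2, -2.4]
gripper_width: 0.255
clock: 14.72
eef_pos: [0.5636, -0.1362, 0.0564]
ee_rot: [[1.0, 0.007, 0.0], [0.007, -1.0, -0.001], [0.0, 0.001, -1.0]]
contact_force: [-0.4, -0.3, -1.8]
gripper_width: 0.262
t 14.725 tcp [ 0.5636 -0.1362  0.0564] F [-0.45 -0.31 -1.8 ] w 0.262 q [-20.4  30.8  98.8  -0.   50.4 -20.8]
hook_tip tip_of [0.5608 0.0525 0.0482] 0.45
tote tip_of [ 0.5617  0.1329 -0.0024] 0.8
tote_pocket tip_of [0.5624 0.0666 0.0669] 0.72
hook_tip tip_of [0.5647 0.0529 0.0465] 0.76
tote tip_of [0.5612 0.1322 0.0017] 0.86
tote_pocket tip_of [0.5611 0.0683 0.0679] 0.63
```

```bash
python3 -m creep '[[[0,0.7,0],0,1],[[0,0,4],0,1],[[0,0,4],0,1],[[-2,-4,0],0,1],[[-4,-3.5,0],0,1],[[-4,-3,0],0,1],[[-4,-2,0],0,1],[[0,0,0],0,1]]'
python3 -m creep '[[[0,0,-4],0,1],[[0,0,-4],0,1],[[0,0,-2.5],0,1],[[0,0,-1],0,1],[[0,0,-0.7],0,1],[[0,0,0],0,1]]'
python3 - <<'E'
from h import *
s=st(); t=camera('top'); sc=camera('scene')
for k in (t,sc): find(k,['hook','hook_tip','mat'])
E
```

```text
clock: 16.12
eef_pos: [0.4204, -0.2541, 0.1361]
ee_rot: [[1.0, 0.004, -0.002], [0.004, -1.0, 0.001], [-0.002, -0.001, -1.0]]
contact_force: [-0.4, 0.9, -2.1]
gripper_width: 0.258
clock: 16.88
eef_pos: [0.4238, -0.2541, 0.0145]
ee_rot: [[1.0, 0.007, 0.0], [0.007, -1.0, -0.0], [0.0, 0.0, -1.0]]
contact_force: [-0.3, -0.3, -2.2]
gripper_width: 0.255
t 16.875 tcp [ 0.4238 -0.2541  0.0145] F [-0.3  -0.34 -2.15] w 0.255 q [-39.   30.  111.3  -0.   38.7 -39.4]
mat tip_of [0.6484 0.465  0.1808] 0.31
hook tip_of [ 0.4267 -0.2534  0.0043] 0.96
hook_tip tip_of [ 0.4248 -0.0662  0.0066] 0.61
mat tip_of [ 0.4193 -0.1815 -0.0018] 0.83
```

```bash
python3 -m creep '[[[0,0,-0.15],0,1],[[0,0,0],0,-1],[[0,0,0],0,-1],[[0,0,0],0,-1],[[0,0,0],0,-1],[[0,0,4],0,-1],[[0,0,5.5],0,-1],[[0,0,6],0,-1]]' 30
python3 -m creep '[[[0,3,5],0,-1],[[2,4,3],0,-1],[[3,4,2],0,-1],[[3,4,0],0,-1],[[3,4,0],0,-1],[[2.8,4,0],0,-1],[[0,4,0],0,-1],[[0,0,0],0,-1]]'
python3 - <<'E'
from h import *
s=st(); w=camera('wrist'); save(w,'w3'); t=camera('top'); sc=camera('scene')
for k in (w,t,sc): find(k,['tote','tote_pocket','hook','hook_tip']); find(k,['tin_1'],n=6)
E
```

```text
clock: 18.27
eef_pos: [0.4227, -0.2536, 0.1689]
ee_rot: [[1.0, 0.007, -0.001], [0.007, -1.0, 0.001], [-0.001, -0.001, -1.0]]
contact_force: [1.2, -0.1, 0.6]
gripper_width: 1.002
clock: 19.27
eef_pos: [0.5609, 0.0186, 0.2674]
ee_rot: [[1.0, 0.011, -0.001], [0.011, -1.0, 0.001], [-0.001, -0.001, -1.0]]
contact_force: [-0.0, -0.5, -0.0]
gripper_width: 0.998
t 19.275 tcp [0.5609 0.0186 0.2674] F [-0.02 -0.49 -0.03] w 0.998 q [-5.2 15.6 88.6  0.  75.9 -5.8]
tote_pocket tip_of [0.5633 0.0647 0.0752] 0.63
hook tip_of [ 0.4244 -0.2482  0.0085] 0.88
hook_tip tip_of [ 0.8028  0.0395 -0.0021] 0.63
tin_1 tip_of [0.4852 0.178  0.0032] 0.94
tin_1 tip_of [0.6498 0.1119 0.0074] 0.93
tin_1 tip_of [0.6427 0.1788 0.0035] 0.84
tin_1 tip_of [0.4857 0.1139 0.0008] 0.84
tin_1 tip_of [0.5616 0.116  0.0024] 0.77
tote tip_of [ 0.5625  0.1327 -0.0006] 0.83
tote_pocket tip_of [0.5624 0.0676 0.0684] 0.96
hook tip_of [ 0.4222 -0.2485  0.0031] 0.83
hook_tip tip_of [ 0.4228 -0.0689  0.006 ] 0.57
tin_1 tip_of [0.4837 0.1811 0.0047] 0.8
tin_1 tip_of [0.6437 0.1126 0.0017] 0.63
tin_1 tip_of [0.642  0.1782 0.0007] 0.63
tin_1 tip_of [0.5586 0.1151 0.0065] 0.48
tin_1 tip_of [0.4855 0.1144 0.0031] 0.43
tote tip_of [0.5627 0.1289 0.0032] 0.71
tote_pocket tip_of [0.5628 0.0691 0.0705] 0.89
hook tip_of [ 0.4248 -0.2527  0.0015] 0.71
hook_tip tip_of [ 0.4271 -0.0694  0.0031] 0.95
tin_1 tip_of [ 0.6414  0.1753 -0.0007] 0.9
tin_1 tip_of [0.4847 0.1116 0.0024] 0.82
tin_1 tip_of [0.6409 0.1127 0.0026] 0.78
tin_1 tip_of [0.4835 0.1841 0.0076] 0.63
tin_1 tip_of [0.5655 0.1132 0.0044] 0.61
```

View pics/w3.png

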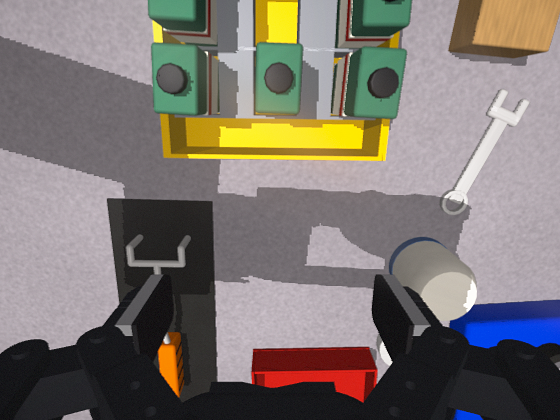

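The picture shows three front tins with caps at (173,78), (279,78) and (383,83). Two back tins sit at left and right, and the middle back cell is empty. The hook lies on its mat. Picking the front-left tin first.

```bash
cat > w.py <<'E'
from h import *
F=[]
for i in range(6): camera('wrist') if i%2 else None; F.append(state()['contact_force'][2])
s=st(); print('Fz',np.round(F,2),np.mean(F))
E
python3 -m creep '[[[-2.5,3,0],0,-0.45],[[-2.6,3.2,0],0,-0.45],[[-2.5,3.3,0],0,-0.45],[[0,0,-5],0,-0.45],[[0,0,-5],0,-0.45],[[0,0,0],0,-0.45]]' 60
python3 -m creep '[[[0,0,-4],0,-0.45],[[0,0,-3],0,-0.45],[[0,0,-1.5],0,-0.45],[[0,0,0],0,-0.45],[[0,0,0],0,1],[[0,0,0],0,1],[[0,0,0],0,1],[[0,0,0],0,1]]'
python3 -m creep '[[[0,0,2],0,1],[[0,0,4],0,1],[[0,0,5],0,1],[[0,0,5],0,1],[[0,-3,0],0,1],[[0,0,0],0,1],[[0,0,0],0,1],[[0,0,0],0,1]]'
python3 w.py
```

```text
clock: 20.92
eef_pos: [0.482, 0.1109, 0.1651]
ee_rot: [[1.0, 0.007, -0.008], [0.007, -1.0, -0.001], [-0.008, 0.001, -1.0]]
contact_force: [-1.4, -0.3, -0.2]
gripper_width: 0.726
clock: 21.92
eef_pos: [0.4863, 0.1111, 0.0839]
ee_rot: [[1.0, 0.007, 0.002], [0.007, -1.0, 0.0], [0.002, -0.0, -1.0]]
contact_force: [-1.1, 0.2, 7.2]
gripper_width: 0.414
clock: 22.92
eef_pos: [0.4848, 0.0815, 0.2422]
ee_rot: [[1.0, 0.007, -0.001], [0.007, -1.0, 0.0], [-0.001, -0.0, -1.0]]
contact_force: [0.3, -0.2, -1.1]
gripper_width: 0.415
t 23.075 tcp [0.4851 0.0814 0.2424] F [-0.27  0.09 -0.9 ] w 0.411 q [ 1.5 11.  98.6  0.  70.4  1. ]
Fz [-1.08 -0.97 -0.97 -0.1  -0.1  -0.9 ] -0.685654323615052
```

About 0.7 N, so this one is empty and goes to the bin.

```bash
python3 -m creep '[[[0,-3,0],0,1],[[0,-5,0],0,1],[[0,-6,0],0,1],[[0,-6,0],0,1],[[0,-6,0],0,1],[[-0.5,-6,0],0,1],[[-0.5,-6,0],0,1],[[-0.5,-6,0],0,1]]'
python3 -m creep '[[[0,-5,0],0,1],[[0,-4,0],0,1],[[0,-3.5,0],0,1],[[0,0,0],0,1],[[0,0,0],0,1]]'
python3 w.py
```

```text
clock: 24.08
eef_pos: [0.4701, -0.3607, 0.2425]
ee_rot: [[1.0, 0.007, -0.0], [0.007, -1.0, 0.0], [-0.0, -0.0, -1.0]]
contact_force: [-0.2, -0.6, -0.2]
gripper_width: 0.408
clock: 24.7
eef_pos: [0.4703, -0.4832, 0.2421]
ee_rot: [[1.0, 0.007, -0.001], [0.007, -1.0, 0.002], [-0.001, -0.002, -1.0]]
contact_force: [0.0, 0.7, -1.8]
gripper_width: 0.416
t 24.85 tcp [ 0.4705 -0.4827  0.2427] F [ 0.48 -1.08 -0.92] w 0.414 q [-51.6  26.2  75.7   0.   78.1 -52.1]
Fz [-1.79 -0.78 -0.78 -0.45 -0.45 -0.92] -0.8646083894769211
```

```bash
python3 -m creep '[[[0,0,-5],0,1],[[0,0,-5],0,1],[[0,0,-3.5],0,1],[[0,0,-1.5],0,1],[[0,0,-0.5],0,1],[[0,0,0],0,1],[[0,0,0],0,-0.45],[[0,0,0],0,-0.45]]'
python3 -m creep '[[[0,0,3],0,-0.45],[[0,0,5],0,-0.45],[[0,0,5],0,-0.45],[[0,0,3],0,-0.45],[[0.9,6,0],0,-0.45],[[1,6,0],0,-0.45],[[1,6,0],0,-0.45],[[1,6,0],0,-0.45]]'
python3 -m creep '[[[1,6,0],0,-0.45],[[1,6,0],0,-0.45],[[1,6,0],0,-0.45],[[1,6,0],0,-0.45],[[1,6,0],0,-0.45],[[0.2,5.6,0],0,-0.45],[[0,0,0],0,-0.45]]'
python3 - <<'E'
from h import *
st()
for n in ('top','scene'):
    c=camera(n); find(c,['tote']); find(c,['tin_1'],n=6)
E
```

```text
clock: 25.85
eef_pos: [0.4708, -0.4847, 0.0891]
ee_rot: [[1.0, 0.007, 0.001], [0.007, -1.0, -0.002], [0.001, 0.002, -1.0]]
contact_force: [-0.2, 0.1, -0.2]
gripper_width: 0.721
clock: 26.85
eef_pos: [0.5096, -0.2424, 0.2486]
ee_rot: [[1.0, 0.006, 0.001], [0.006, -1.0, -0.001], [0.001, 0.001, -1.0]]
contact_force: [-0.0, 0.5, -0.6]
gripper_width: 0.729
clock: 27.72
eef_pos: [0.5613, 0.1158, 0.2484]
ee_rot: [[1.0, 0.012, 0.001], [0.012, -1.0, 0.001], [0.001, -0.001, -1.0]]
contact_force: [0.1, -1.0, -0.0]
gripper_width: 0.721
t 27.725 tcp [0.5613 0.1158 0.2484] F [ 0.12 -1.   -0.04] w 0.721 q [ 4.7 17.4 88.7  0.1 73.8  4. ]
tote tip_of [0.5609 0.1312 0.0012] 0.56
tin_1 tip_of [ 0.4748 -0.4872  0.0037] 0.9
tin_1 tip_of [0.5595 0.1157 0.0055] 0.64
tin_1 tip_of [0.4847 0.1823 0.0036] 0.56
tin_1 tip_of [ 0.4225 -0.2499  0.0031] 0.47
tin_1 tip_of [0.6408 0.1786 0.0011] 0.35
tin_1 tip_of [0.7894 0.1908 0.0023] 0.18
tote tip_of [ 5.624e-01  1.304e-01 -5.000e-04] 0.72
tin_1 tip_of [0.6404 0.1142 0.0034] 0.97
tin_1 tip_of [ 0.6429  0.1788 -0.0062] 0.92
tin_1 tip_of [5.697e-01 1.115e-01 2.000e-04] 0.87
tin_1 tip_of [0.4869 0.183  0.0085] 0.73
tin_1 tip_of [ 0.4713 -0.4845  0.0053] 0.7
```

Tin 1 stands in the bin. Next is the front-middle tin.

```bash
python3 -m creep '[[[0.1,-0.1,-5],0,-0.45],[[0,0,-5],0,-0.45],[[0,0,-4],0,-0.45],[[0,0,-2.5],0,-0.45],[[0,0,0],0,-0.45],[[0,0,0],0,1],[[0,0,0],0,1],[[0,0,0],0,1]]'
python3 -m creep '[[[0,0,0],0,1],[[0,0,2],0,1],[[0,0,4],0,1],[[0,0,5],0,1],[[0,0,5],0,1],[[0,-3,0],0,1],[[0,0,0],0,1],[[0,0,0],0,1]]'
python3 w.py
```

```text
clock: 29.02
eef_pos: [0.5638, 0.1109, 0.0844]
ee_rot: [[1.0, 0.007, 0.003], [0.007, -1.0, 0.0], [0.003, 0.0, -1.0]]
contact_force: [0.8, -0.8, 6.9]
gripper_width: 0.416
clock: 30.02
eef_pos: [0.5617, 0.0813, 0.2425]
ee_rot: [[1.0, 0.007, -0.001], [0.007, -1.0, 0.001], [-0.001, -0.001, -1.0]]
contact_force: [-0.2, 0.6, -0.7]
gripper_width: 0.415
t 30.175 tcp [0.5618 0.0816 0.2422] F [ 0.66 -0.03 -1.03] w 0.416 q [ 1.3 17.4 89.7  0.  73.   0.8]
Fz [-0.67 -0.76 -0.76  0.29  0.29 -1.03] -0.4379524194245787
```

Also empty, so it goes to the second bin slot.

```bash
python3 -m creep '[[[0,-3,0],0,1],[[0,-5,0],0,1],[[0,-6,0],0,1],[[0,-6,0],0,1],[[0,-6,0],0,1],[[0.4,-6,0],0,1],[[0.4,-6,0],0,1],[[0.4,-6,0],0,1]]'
python3 -m creep '[[[0,-5,0],0,1],[[0,-4,0],0,1],[[0,-3.5,0],0,1],[[0,0,0],0,1],[[0,0,-5],0,1],[[0,0,-5],0,1],[[0,0,-3.5],0,1],[[0,0,-1.5],0,1]]'
python3 -m creep '[[[0,0,-0.5],0,1],[[0,0,0],0,1],[[0,0,0],0,-0.45],[[0,0,0],0,-0.45],[[0,0,3],0,-0.45],[[0,0,5],0,-0.45],[[0,0,5],0,-0.45],[[0,0,3],0,-0.45]]'
python3 -m creep '[[[0.6,6,0],0,-0.45],[[0.6,6,0],0,-0.45],[[0.6,6,0],0,-0.45],[[0.6,6,0],0,-0.45],[[0.6,6,0],0,-0.45],[[0.6,6,0],0,-0.45],[[0.6,6,0],0,-0.45],[[0.6,6,0],0,-0.45]]'
python3 -m creep '[[[0.6,6,0],0,-0.45],[[1.2,5.8,0],0,-0.45],[[0,0,0],0,-0.45]]'
python3 - <<'E'
from h import *
st()
for n in ('top','scene'):
    c=camera(n); find(c,['tote']); find(c,['tin_1'],n=6)
E
```

```text
clock: 31.18
eef_pos: [0.5745, -0.3604, 0.2422]
ee_rot: [[1.0, 0.007, -0.0], [0.007, -1.0, 0.001], [-0.0, -0.001, -1.0]]
contact_force: [1.6, -0.8, -1.1]
gripper_width: 0.418
clock: 32.17
eef_pos: [0.5734, -0.4813, 0.0897]
ee_rot: [[1.0, 0.008, -0.004], [0.008, -1.0, 0.004], [-0.004, -0.004, -1.0]]
contact_force: [-0.5, 0.0, -1.3]
gripper_width: 0.416
clock: 33.17
eef_pos: [0.5752, -0.485, 0.2522]
ee_rot: [[1.0, 0.007, 0.004], [0.007, -1.0, -0.004], [0.004, 0.004, -1.0]]
contact_force: [0.4, 0.3, 0.7]
gripper_width: 0.726
clock: 34.17
eef_pos: [0.6226, -0.0022, 0.2488]
ee_rot: [[1.0, 0.007, 0.002], [0.007, -1.0, -0.0], [0.002, 0.0, -1.0]]
contact_force: [1.2, -0.4, 0.2]
gripper_width: 0.726
clock: 34.55
eef_pos: [0.6408, 0.1184, 0.2485]
ee_rot: [[1.0, 0.012, 0.002], [0.012, -1.0, 0.002], [0.002, -0.002, -1.0]]
contact_force: [-0.1, 0.6, -0.5]
gripper_width: 0.729
t 34.55 tcp [0.6408 0.1184 0.2485] F [-0.06  0.56 -0.54] w 0.729 q [ 4.4 24.  78.6  0.1 77.4  3.6]
tote tip_of [0.5592 0.1316 0.0014] 0.72
tin_1 tip_of [ 0.4718 -0.4855  0.006 ] 0.83
tin_1 tip_of [ 0.5755 -0.4794  0.0071] 0.8
tin_1 tip_of [0.6468 0.1128 0.0057] 0.64
tin_1 tip_of [0.4774 0.4613 0.1814] 0.6
tin_1 tip_of [0.6401 0.1817 0.0029] 0.55
tote tip_of [0.5616 0.1302 0.0019] 0.86
tin_1 tip_of [0.6392 0.1135 0.0037] 0.87
tin_1 tip_of [ 0.5819 -0.4845  0.0023] 0.87
tin_1 tip_of [0.4855 0.1809 0.0066] 0.77
tin_1 tip_of [ 0.6429  0.1749 -0.0031] 0.75
tin_1 tip_of [ 0.4717 -0.4851  0.0042] 0.57
```

```bash
python3 -m creep '[[[0.1,-0.1,-5],0,-0.45],[[0,0,-5],0,-0.45],[[0,0,-4],0,-0.45],[[0,0,-2.5],0,-0.45],[[0,0,0],0,-0.45],[[0,0,0],0,1],[[0,0,0],0,1],[[0,0,0],0,1]]'
python3 -m creep '[[[0,0,0],0,1],[[0,0,2],0,1],[[0,0,4],0,1],[[0,0,5],0,1],[[0,0,5],0,1],[[0,-3,0],0,1],[[0,0,0],0,1],[[0,0,0],0,1]]'
python3 w.py
```

```text
clock: 35.85
eef_pos: [0.6428, 0.1129, 0.0846]
ee_rot: [[1.0, 0.007, 0.003], [0.007, -1.0, -0.0], [0.003, 0.0, -1.0]]
contact_force: [0.2, -1.3, 6.3]
gripper_width: 0.421
clock: 36.85
eef_pos: [0.6407, 0.0834, 0.2424]
ee_rot: [[1.0, 0.007, -0.001], [0.007, -1.0, 0.001], [-0.001, -0.001, -1.0]]
contact_force: [-0.4, -0.6, -0.5]
gripper_width: 0.414
t 37.0 tcp [0.6409 0.0837 0.2421] F [-0.02  0.01 -0.81] w 0.414 q [ 1.3 23.9 79.6  0.  76.6  0.9]
Fz [-0.52 -0.51 -0.51  0.01  0.01 -0.81] -0.385905288569336
```

Also empty, so bin slot 3. After that comes the back-left tin at (0.485, 0.182).

```bash
python3 -m creep '[[[-1,-3,0],0,1],[[-2,-5,0],0,1],[[-2,-5.5,0],0,1],[[-2,-5.5,0],0,1],[[-2,-5.5,0],0,1],[[-2,-5.5,0],0,1],[[-2,-5.5,0],0,1],[[-2,-5.5,0],0,1]]'
python3 -m creep '[[[-1.5,-5,0],0,1],[[-0.6,-3.8,0],0,1],[[0,-1,0],0,1],[[0,0,0],0,1],[[0,0,-5],0,1],[[0,0,-5],0,1],[[0,0,-3.5],0,1],[[0,0,-1.5],0,1]]'
python3 -m creep '[[[0,0,-0.5],0,1],[[0,0,0],0,1],[[0,0,0],0,-0.45],[[0,0,0],0,-0.45],[[0,0,3],0,-0.45],[[0,0,5],0,-0.45],[[0,0,5],0,-0.45],[[0,0,3],0,-0.45]]'
python3 -m creep '[[[0,6,0],0,-0.45],[[0.2,6,0],0,-0.45],[[0.2,6,0],0,-0.45],[[0.2,6,0],0,-0.45],[[0.2,6,0],0,-0.45],[[0.2,6,0],0,-0.45],[[0.2,6,0],0,-0.45],[[0.2,6,0],0,-0.45]]'
python3 -m creep '[[[0,6,0],0,-0.45],[[0,4,0],0,-0.45],[[0,2,0],0,-0.45],[[0,0,0],0,-0.45]]'
python3 - <<'E'
from h import *
st()
for n in ('top','scene'):
    c=camera(n); find(c,['tote']); find(c,['tin_1'],n=6); im=c['frame']; save(c,'a_'+n)
E
```

```text
clock: 38.0
eef_pos: [0.4908, -0.3282, 0.2425]
ee_rot: [[1.0, 0.008, -0.0], [0.008, -1.0, 0.0], [-0.0, -0.0, -1.0]]
contact_force: [1.2, -0.5, -0.2]
gripper_width: 0.414
clock: 39.0
eef_pos: [0.4703, -0.4228, 0.0911]
ee_rot: [[1.0, 0.009, -0.002], [0.009, -1.0, 0.002], [-0.002, -0.002, -1.0]]
contact_force: [0.1, 1.1, -0.2]
gripper_width: 0.418
clock: 40.0
eef_pos: [0.471, -0.426, 0.2515]
ee_rot: [[1.0, 0.007, 0.003], [0.007, -1.0, -0.003], [0.003, 0.003, -1.0]]
contact_force: [-0.0, -0.1, -0.3]
gripper_width: 0.722
clock: 41.0
eef_pos: [0.4844, 0.0568, 0.2486]
ee_rot: [[1.0, 0.007, 0.002], [0.007, -1.0, -0.0], [0.002, 0.0, -1.0]]
contact_force: [0.8, 0.2, 0.1]
gripper_width: 0.727
clock: 41.5
eef_pos: [0.4843, 0.1762, 0.2483]
ee_rot: [[1.0, 0.009, 0.001], [0.009, -1.0, 0.0], [0.001, -0.0, -1.0]]
contact_force: [0.4, 0.4, -0.2]
gripper_width: 0.723
t 41.5 tcp [0.4843 0.1762 0.2483] F [ 0.42  0.44 -0.16] w 0.723 q [12.3 12.6 95.6  0.  71.8 11.8]
tote tip_of [ 5.637e-01  1.311e-01 -2.000e-04] 0.58
tin_1 tip_of [ 0.5716 -0.4785  0.0079] 0.91
tin_1 tip_of [ 0.4707 -0.486   0.0054] 0.71
tin_1 tip_of [0.6415 0.1787 0.002 ] 0.58
tin_1 tip_of [ 0.4717 -0.4269  0.0042] 0.56
tote tip_of [0.5632 0.1299 0.0022] 0.55
tin_1 tip_of [ 0.4683 -0.4251  0.0029] 0.96
tin_1 tip_of [ 0.4724 -0.4854  0.0062] 0.78
tin_1 tip_of [ 0.6425  0.1755 -0.0025] 0.76
tin_1 tip_of [ 0.581  -0.4828  0.0044] 0.58
```

```bash
python3 -m creep '[[[0.1,0.3,-5],0,-0.45],[[0,0,-5],0,-0.45],[[0,0,-4],0,-0.45],[[0,0,-2.5],0,-0.45],[[0,0,0],0,-0.45],[[0,0,0],0,1],[[0,0,0],0,1],[[0,0,0],0,1]]'
python3 -m creep '[[[0,0,0],0,1],[[0,0,2],0,1],[[0,0,4],0,1],[[0,0,5],0,1],[[0,0,5],0,1],[[0,-3,0],0,1],[[0,0,0],0,1],[[0,0,0],0,1]]'
python3 w.py
```

```text
clock: 42.8
eef_pos: [0.4864, 0.178, 0.0842]
ee_rot: [[1.0, 0.007, 0.003], [0.007, -1.0, 0.0], [0.003, -0.0, -1.0]]
contact_force: [-1.4, -0.4, 6.4]
gripper_width: 0.42
clock: 43.8
eef_pos: [0.4847, 0.1481, 0.2425]
ee_rot: [[1.0, 0.006, -0.001], [0.006, -1.0, 0.0], [-0.001, -0.0, -1.0]]
contact_force: [-0.4, -0.6, -3.4]
gripper_width: 0.416
t 43.95 tcp [0.4849 0.1484 0.2422] F [-0.57 -0.23 -3.03] w 0.42 q [ 9.2 12.3 96.9  0.  70.9  8.8]
Fz [-3.38 -3.6  -3.6  -2.98 -2.98 -3.03] -3.2589099361828087
```

About 3.3 N, so this one is filled. It goes to the tray, and the next tin is at back-right.

```bash
python3 -m creep '[[[0.5,-3,0],0,1],[[1,-5,0],0,1],[[1,-6,0],0,1],[[1,-6,0],0,1],[[1,-6,0],0,1],[[1,-6,0],0,1],[[1,-6,0],0,1],[[1.7,-5,0],0,1]]'
python3 -m creep '[[[0,-3,0],0,1],[[0,-1.6,0],0,1],[[0,0,0],0,1],[[0,0,-5],0,1],[[0,0,-5],0,1],[[0,0,-3.5],0,1],[[0,0,-1.5],0,1],[[0,0,-0.5],0,1]]'
python3 -m creep '[[[0,0,-0.2],0,1],[[0,0,0],0,-0.45],[[0,0,0],0,-0.45],[[0,0,3],0,-0.45],[[0,0,5],0,-0.45],[[0,0,5],0,-0.45],[[0,0,3],0,-0.45]]'
python3 -m creep '[[[1,6,0],0,-0.45],[[1,6,0],0,-0.45],[[1,6,0],0,-0.45],[[1,6,0],0,-0.45],[[1,6,0],0,-0.45],[[1,6,0],0,-0.45],[[1,6,0],0,-0.45],[[0.5,5,0],0,-0.45]]'
python3 -m creep '[[[0,3,0],0,-0.45],[[0,0.6,0],0,-0.45],[[0,0,0],0,-0.45]]'
python3 - <<'E'
from h import *
st()
for n in ('top','scene'):
    c=camera(n); find(c,['tote']); find(c,['tin_1'],n=6)
E
```

```text
clock: 44.95
eef_pos: [0.5673, -0.2839, 0.2421]
ee_rot: [[1.0, 0.006, -0.001], [0.006, -1.0, 0.001], [-0.001, -0.001, -1.0]]
contact_force: [1.4, 1.0, -2.5]
gripper_width: 0.419
clock: 45.95
eef_pos: [0.5675, -0.3269, 0.0877]
ee_rot: [[1.0, 0.008, -0.0], [0.008, -1.0, 0.001], [-0.0, -0.001, -1.0]]
contact_force: [0.2, -0.1, -3.1]
gripper_width: 0.422
clock: 46.82
eef_pos: [0.5685, -0.3289, 0.25]
ee_rot: [[1.0, 0.007, 0.004], [0.007, -1.0, -0.003], [0.004, 0.003, -1.0]]
contact_force: [-0.2, -0.6, 0.4]
gripper_width: 0.726
clock: 47.82
eef_pos: [0.6429, 0.1444, 0.2469]
ee_rot: [[1.0, 0.008, 0.002], [0.008, -1.0, 0.0], [0.002, -0.0, -1.0]]
contact_force: [0.0, -0.1, 0.2]
gripper_width: 0.726
clock: 48.2
eef_pos: [0.6424, 0.1777, 0.2463]
ee_rot: [[1.0, 0.007, 0.001], [0.007, -1.0, -0.0], [0.001, 0.0, -1.0]]
contact_force: [0.0, -0.7, -0.9]
gripper_width: 0.724
t 48.2 tcp [0.6424 0.1777 0.2463] F [ 0.03 -0.74 -0.92] w 0.724 q [ 9.5 25.4 76.6 -0.  78.   9.1]
tote tip_of [ 0.5606  0.1297 -0.0024] 0.77
tin_1 tip_of [ 0.5653 -0.3251  0.006 ] 0.89
tin_1 tip_of [ 0.4707 -0.4817  0.0047] 0.69
tin_1 tip_of [ 0.574  -0.4824  0.008 ] 0.64
tin_1 tip_of [ 0.4734 -0.4261  0.0033] 0.58
tin_1 tip_of [0.6395 0.1809 0.0013] 0.45
tote tip_of [0.5601 0.1307 0.0009] 0.65
tin_1 tip_of [ 0.4716 -0.4855  0.007 ] 0.78
tin_1 tip_of [0.6412 0.1755 0.0017] 0.77
tin_1 tip_of [ 0.5721 -0.325   0.005 ] 0.71
tin_1 tip_of [ 0.4231 -0.258  -0.0019] 0.67
tin_1 tip_of [ 0.5762 -0.4842 -0.0013] 0.58
tin_1 tip_of [ 0.4683 -0.4263  0.0053] 0.56
```

```bash
python3 -m creep '[[[0,0,-5],0,-0.45],[[0,0,-5],0,-0.45],[[0,0,-4],0,-0.45],[[0,0,-2.3],0,-0.45],[[0,0,0],0,-0.45],[[0,0,0],0,1],[[0,0,0],0,1],[[0,0,0],0,1]]'
python3 -m creep '[[[0,0,0],0,1],[[0,0,2],0,1],[[0,0,4],0,1],[[0,0,5],0,1],[[0,0,5],0,1],[[0,-3,0],0,1],[[0,0,0],0,1],[[0,0,0],0,1]]'
python3 w.py
```

```text
clock: 49.5
eef_pos: [0.6435, 0.1781, 0.0845]
ee_rot: [[1.0, 0.007, 0.003], [0.007, -1.0, 0.0], [0.003, -0.0, -1.0]]
contact_force: [0.2, -0.7, 6.0]
gripper_width: 0.417
clock: 50.5
eef_pos: [0.6416, 0.1481, 0.2421]
ee_rot: [[1.0, 0.007, -0.002], [0.007, -1.0, 0.0], [-0.002, -0.0, -1.0]]
contact_force: [0.4, 0.5, -3.2]
gripper_width: 0.412
t 50.65 tcp [0.6418 0.1485 0.242 ] F [-0.91  0.06 -2.15] w 0.412 q [ 7.  25.  77.9  0.  77.2  6.6]
Fz [-3.18 -1.85 -1.85 -3.48 -3.48 -2.15] -2.6631523283660843
```

Filled as well, so tray slot 2.

```bash
python3 -m creep '[[[0,-3,0],0,1],[[0.4,-5,0],0,1],[[0.4,-6,0],0,1],[[0.4,-6,0],0,1],[[0.4,-6,0],0,1],[[0.4,-6,0],0,1],[[0.5,-6,0],0,1],[[0.5,-5,0],0,1]]'
python3 -m creep '[[[0,-3,0],0,1],[[0,-1.6,0],0,1],[[0,0,0],0,1],[[0,0,-5],0,1],[[0,0,-5],0,1],[[0,0,-3.5],0,1],[[0,0,-1.5],0,1],[[0,0,-0.5],0,1]]'
python3 -m creep '[[[0,0,-0.2],0,1],[[0,0,0],0,-0.45],[[0,0,0],0,-0.45],[[0,0,3],0,-0.45],[[0,0,5],0,-0.45],[[0,0,5],0,-0.45],[[0,0,3],0,-0.45]]'
python3 -m creep '[[[-5,1.5,0],0,-1],[[-5,1.5,0],0,-1],[[-5,1.5,0],0,-1],[[-5,1.5,0],0,-1],[[-5,1.5,0],0,-1],[[0,0,0],0,-1],[[0,0,0],0,-1]]'
python3 - <<'E'
from h import *
st()
w=camera('wrist');find(w,['hook','hook_tip']);save(w,'w5')
for n in ('top','scene'):
    c=camera(n); find(c,['tote','tote_pocket','hook','hook_tip']); find(c,['tin_1'],n=6);save(c,'b_'+n)
E
```

```text
clock: 51.65
eef_pos: [0.6724, -0.2839, 0.2421]
ee_rot: [[1.0, 0.007, -0.001], [0.007, -1.0, 0.0], [-0.001, -0.0, -1.0]]
contact_force: [0.9, 1.2, -2.3]
gripper_width: 0.416
clock: 52.65
eef_pos: [0.6726, -0.3267, 0.0877]
ee_rot: [[1.0, 0.008, -0.0], [0.008, -1.0, 0.001], [-0.0, -0.001, -1.0]]
contact_force: [-0.2, 0.2, -1.5]
gripper_width: 0.417
clock: 53.52
eef_pos: [0.6736, -0.3289, 0.2505]
ee_rot: [[1.0, 0.007, 0.005], [0.007, -1.0, -0.003], [0.005, 0.003, -1.0]]
contact_force: [1.0, 0.6, 0.2]
gripper_width: 0.725
clock: 54.4
eef_pos: [0.4232, -0.2538, 0.247]
ee_rot: [[1.0, 0.007, 0.003], [0.007, -1.0, -0.002], [0.003, 0.002, -1.0]]
contact_force: [0.7, 0.3, -0.5]
gripper_width: 1.0
t 54.4 tcp [ 0.4232 -0.2538  0.247 ] F [ 0.68  0.26 -0.49] w 1.0 q [-39.   10.7  98.2   0.   70.8 -39.4]
hook tip_of [ 0.4254 -0.2492  0.0069] 0.62
tote tip_of [0.5617 0.1289 0.0039] 0.88
tote_pocket tip_of [0.5628 0.069  0.0671] 0.76
hook tip_of [ 0.4235 -0.2499  0.0018] 0.62
tin_1 tip_of [ 0.5719 -0.4774  0.0064] 0.88
tin_1 tip_of [ 0.6695 -0.3253  0.0025] 0.64
tin_1 tip_of [ 0.5636 -0.3274  0.0083] 0.63
tote tip_of [0.5609 0.1319 0.0018] 0.91
tote_pocket tip_of [0.5618 0.0685 0.0703] 0.9
hook tip_of [ 0.4243 -0.2544  0.0017] 0.94
hook_tip tip_of [ 0.4265 -0.064   0.0039] 0.7
tin_1 tip_of [ 0.671  -0.3311 -0.0028] 0.95
tin_1 tip_of [ 0.5683 -0.3242  0.0048] 0.84
tin_1 tip_of [ 5.809e-01 -4.833e-01  3.000e-04] 0.8
tin_1 tip_of [ 0.4713 -0.4829  0.0057] 0.67
tin_1 tip_of [ 0.466  -0.427   0.0028] 0.63
```

View pics/b_scene.png

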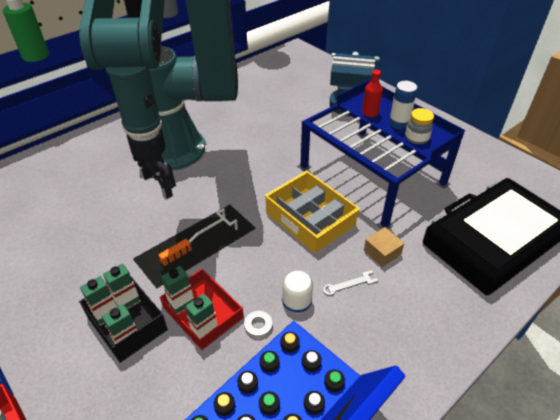

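View pics/w5.png

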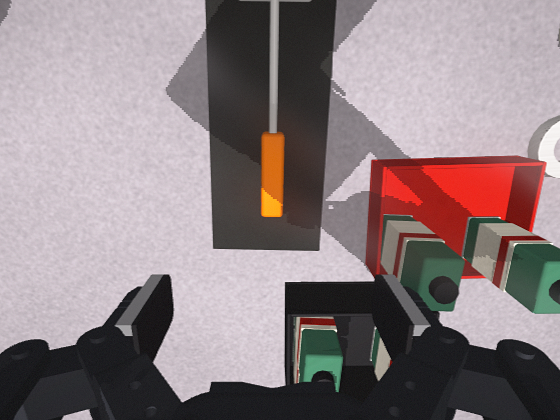

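The scene shows an empty tote at (312,210), three tins upright in the bin, two in the tray, and the hook on its mat. The wrist view shows the handle at (273,132)–(271,216). Picking the hook up again to push.

```bash
python3 -m creep '[[[0.1,0,-6],0,-1],[[0,0,-6],0,-1],[[0,0,-5],0,-1],[[0,0,-4],0,-1],[[0,0,-2.4],0,-1],[[0,0,0],0,-1],[[0,0,0],0,1],[[0,0,0],0,1]]' 100
python3 -m creep '[[[0,0,0],0,1],[[0,0,0],0,1],[[0,0,4],0,1],[[0,0,4],0,1],[[4.5,2.8,0],0,1],[[4.5,2.9,0],0,1],[[4.8,2.9,0],0,1],[[0,0,0],0,1]]'
python3 -m creep '[[[0,0,-3],0,1],[[0,0,-2],0,1],[[0,0,-1.3],0,1],[[0,0,0],0,1],[[0,0,0],0,1]]'
python3 - <<'E'
from h import *
st()
for n in ('top','scene'):
    c=camera(n); find(c,['tote','tote_pocket','hook','hook_tip'])
E
```

```text
clock: 56.15
eef_pos: [0.4242, -0.2537, 0.013]
ee_rot: [[1.0, 0.007, 0.002], [0.007, -1.0, -0.002], [0.002, 0.002, -1.0]]
contact_force: [-0.2, 0.1, -0.0]
gripper_width: 0.606
clock: 57.15
eef_pos: [0.565, -0.1653, 0.0922]
ee_rot: [[1.0, 0.011, 0.004], [0.011, -1.0, -0.001], [0.004, 0.001, -1.0]]
contact_force: [-0.3, 0.4, -2.4]
gripper_width: 0.255
clock: 57.78
eef_pos: [0.5616, -0.1675, 0.0294]
ee_rot: [[1.0, 0.007, 0.001], [0.007, -1.0, -0.0], [0.001, 0.0, -1.0]]
contact_force: [-0.2, 0.3, -1.5]
gripper_width: 0.259
t 57.775 tcp [ 0.5616 -0.1675  0.0294] F [-0.21  0.33 -1.46] w 0.259 q [-23.4  33.4  98.9  -0.   47.7 -23.7]
tote tip_of [ 0.5641  0.1302 -0.0022] 0.61
tote_pocket tip_of [ 0.6215 -0.2991 -0.0021] 0.74
hook_tip tip_of [0.5606 0.02   0.0183] 0.55
tote tip_of [5.636e-01 1.295e-01 1.000e-04] 0.71
tote_pocket tip_of [0.5638 0.0698 0.068 ] 0.77
hook tip_of [ 0.567  -0.1722  0.0184] 0.65
hook_tip tip_of [ 7.536e-01 -9.610e-02 -7.000e-04] 0.71
```

Hook tip is at y ≈ 0.020 and z ≈ 0.018, in front of the tote's wall. Pushing.

```bash
python3 -m creep '[[[0,1.5,0],0,1],[[0,1,0],0,1],[[0,1,0],0,1],[[0,1.5,0],0,1],[[0,1.5,0],0,1],[[0,1.5,0],0,1],[[0,1.5,0],0,1],[[0,1.5,0],0,1]]'
python3 -m creep '[[[0,1,0],0,1],[[0,0,0],0,1]]'
python3 - <<'E'
from h import *
st()
for n in ('top','scene'):
    c=camera(n); find(c,['tote','tote_pocket','hook','hook_tip'])
E
```

```text
clock: 59.28
eef_pos: [0.5612, -0.0559, 0.0288]
ee_rot: [[1.0, 0.007, -0.0], [0.007, -1.0, 0.0], [-0.0, -0.0, -1.0]]
contact_force: [0.9, -3.1, -1.8]
gripper_width: 0.259
clock: 59.52
eef_pos: [0.561, -0.0458, 0.0287]
ee_rot: [[1.0, 0.008, -0.001], [0.008, -1.0, 0.001], [-0.001, -0.001, -1.0]]
contact_force: [-0.2, 0.3, -1.7]
gripper_width: 0.256
t 59.525 tcp [ 0.561  -0.0458  0.0287] F [-0.17  0.27 -1.65] w 0.256 q [-11.7  32.2 101.9   0.   46.  -12.2]
tote tip_of [0.5614 0.2356 0.0018] 0.66
tote_pocket tip_of [0.5613 0.1713 0.0686] 0.77
hook tip_of [ 0.5579 -0.0405  0.0219] 0.54
hook_tip tip_of [0.5584 0.1408 0.0182] 0.61
tote tip_of [0.563  0.2303 0.0016] 0.72
tote_pocket tip_of [0.56   0.1706 0.0658] 0.87
hook tip_of [ 0.5634 -0.0496  0.0213] 0.94
hook_tip tip_of [0.5614 0.1385 0.019 ] 0.66
```

```bash
python3 -m creep '[[[0,1,0],0,1],[[0,1.5,0],0,1],[[0,1.5,0],0,1],[[0,1.5,0],0,1],[[0,1.5,0],0,1],[[0,1.5,0],0,1],[[0,1.5,0],0,1],[[0,1.5,0],0,1]]'
python3 -m creep '[[[0,1.5,0],0,1],[[0,1.5,0],0,1],[[0,1.5,0],0,1],[[0,1,0],0,1],[[0,0,0],0,1]]'
python3 - <<'E'
from h import *
st()
for n in ('top','scene'):
    c=camera(n); find(c,['tote','tote_pocket','hook','hook_tip']);save(c,'c_'+n)
im=np.vstack([cv2.resize(cv2.imread('pics/c_scene.png')[110:240,290:470],None,fx=3.2,fy=2.3),cv2.resize(cv2.imread('pics/c_top.png')[150:280,80:260],None,fx=3.2,fy=2.3)]); cv2.imwrite('pics/m3.png',im)
E
```

```text
clock: 61.02
eef_pos: [0.5612, 0.069, 0.0287]
ee_rot: [[1.0, 0.007, -0.0], [0.007, -1.0, -0.0], [-0.0, 0.0, -1.0]]
contact_force: [-0.3, -1.9, -2.1]
gripper_width: 0.257
clock: 61.65
eef_pos: [0.5612, 0.1241, 0.0287]
ee_rot: [[1.0, 0.008, -0.0], [0.008, -1.0, 0.001], [-0.0, -0.001, -1.0]]
contact_force: [0.5, -0.0, -1.5]
gripper_width: 0.264
t 61.65 tcp [0.5612 0.1241 0.0287] F [ 0.47 -0.01 -1.51] w 0.264 q [  5.6  32.8 100.4   0.   46.8   5.1]
tote tip_of [0.5611 0.4028 0.0011] 0.87
tote_pocket tip_of [0.5616 0.3427 0.0671] 0.72
hook tip_of [0.5609 0.1269 0.0189] 0.56
tote tip_of [0.5621 0.4045 0.0036] 0.97
tote_pocket tip_of [0.5617 0.3419 0.0661] 0.79
hook tip_of [0.5627 0.1208 0.0172] 0.58
hook_tip tip_of [0.5637 0.3107 0.0187] 0.85
```

View pics/m3.png

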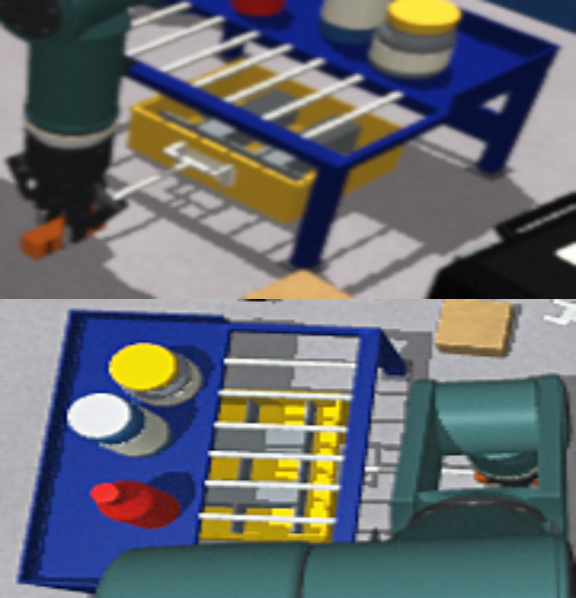

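The tote (lip at about 215,165 upper; 340,455 lower) is back well inside the shelf. Backing out and returning the hook to the mat.

```bash
python3 -m creep '[[[0,-2,0],0,1],[[0,-4,0],0,1],[[0,-5,0],0,1],[[0,-5,0],0,1],[[0,0,4],0,1],[[0,0,4],0,1],[[-2,-4,0],0,1],[[-3,-4,0],0,1]]'
python3 -m creep '[[[-3,-4,0],0,1],[[-3,-4,0],0,1],[[-2.8,-4,0],0,1],[[0,-1.8,0],0,1],[[0,0,0],0,1],[[0,0,-4],0,1],[[0,0,-3],0,1],[[0,0,-1.5],0,1]]'
python3 -m creep '[[[0,0,-0.8],0,1],[[0,0,0],0,1]]'
python3 - <<'E'
from h import *
st()
for n in ('top','scene'):
    c=camera(n); find(c,['tote','hook','hook_tip'])
E
```

```text
clock: 63.15
eef_pos: [0.5118, -0.1191, 0.1097]
ee_rot: [[1.0, 0.008, 0.003], [0.008, -1.0, -0.002], [0.003, 0.002, -1.0]]
contact_force: [0.0, -0.3, -2.0]
gripper_width: 0.258
clock: 64.15
eef_pos: [0.4232, -0.2534, 0.0224]
ee_rot: [[1.0, 0.008, -0.002], [0.008, -1.0, 0.002], [-0.002, -0.002, -1.0]]
contact_force: [0.3, 0.2, -1.9]
gripper_width: 0.256
clock: 64.4
eef_pos: [0.4237, -0.2548, 0.0158]
ee_rot: [[1.0, 0.008, -0.0], [0.008, -1.0, 0.0], [-0.0, -0.0, -1.0]]
contact_force: [-0.2, -1.5, -1.6]
gripper_width: 0.256
t 64.4 tcp [ 0.4237 -0.2548  0.0158] F [-0.17 -1.54 -1.59] w 0.256 q [-39.   29.9 111.2  -0.   38.9 -39.5]
tote tip_of [0.561  0.4055 0.0009] 0.79
hook tip_of [ 0.5718 -0.4781  0.0063] 0.41
tote tip_of [ 0.5614  0.4038 -0.0025] 0.84
hook tip_of [ 0.4264 -0.2565  0.0035] 0.8
hook_tip tip_of [ 0.4254 -0.0659  0.006 ] 0.86
```

```bash
python3 -m creep '[[[0,0,-0.25],0,1],[[0,0,0],0,1],[[0,0,0],0,-1],[[0,0,0],0,-1],[[0,0,0],0,-1],[[0,0,0],0,-1],[[0,0,5],0,-1],[[0,0,6],0,-1]]'
python3 -m creep '[[[0,0,6],0,-1],[[0,0,6],0,-1],[[0,5,2],0,-1],[[0,6,0],0,-1],[[0,6,0],0,-1],[[0,6,0],0,-1],[[0,0,0],0,-1],[[0,0,0],0,-1]]'
python3 - <<'E'
from h import *
st()
w=camera('wrist')
for n in ('top','scene'):
    c=camera(n); find(c,['tote','tote_pocket','hook','hook_tip','mat','tray','bin','bulb_box','oil_filter','bearing']); find(c,['tin_1'],n=6);save(c,'d_'+n)
E
```

```text
clock: 65.8
eef_pos: [0.4223, -0.2543, 0.1234]
ee_rot: [[1.0, 0.007, -0.003], [0.007, -1.0, 0.002], [-0.003, -0.002, -1.0]]
contact_force: [0.0, -0.4, -0.6]
gripper_width: 1.0
clock: 66.8
eef_pos: [0.4233, -0.0252, 0.2633]
ee_rot: [[1.0, 0.008, 0.0], [0.008, -1.0, -0.001], [0.0, 0.001, -1.0]]
contact_force: [-0.2, -1.6, -0.7]
gripper_width: 1.001
t 66.8 tcp [ 0.4233 -0.0252  0.2633] F [-0.16 -1.58 -0.69] w 1.001 q [-12.7   3.8 104.1  -0.   72.1 -13.2]
tote tip_of [0.6499 0.4643 0.1829] 0.45
tote_pocket tip_of [0.56   0.3405 0.067 ] 0.8
hook tip_of [ 0.423  -0.2526  0.0048] 0.58
hook_tip tip_of [ 0.7504 -0.0996  0.0025] 0.7
mat tip_of [ 4.178e-01 -1.817e-01 -3.000e-04] 0.82
tray tip_of [ 0.621  -0.3019 -0.0024] 0.84
bin tip_of [ 5.274e-01 -4.539e-01 -4.000e-04] 0.77
bulb_box tip_of [0.7918 0.1897 0.0029] 0.63
oil_filter tip_of [ 0.7503 -0.1007  0.0012] 0.79
bearing tip_of [ 0.7465 -0.2169  0.0016] 0.76
tin_1 tip_of [ 0.47   -0.4854  0.0036] 0.85
tin_1 tip_of [ 0.4701 -0.4229  0.0024] 0.83
tin_1 tip_of [ 0.5684 -0.3252  0.005 ] 0.83
tin_1 tip_of [ 0.5729 -0.4788  0.0064] 0.63
tote tip_of [5.592e-01 4.042e-01 5.000e-04] 0.73
tote_pocket tip_of [0.5603 0.342  0.0696] 0.97
hook tip_of [ 0.4258 -0.2559  0.003 ] 0.93
hook_tip tip_of [ 0.4263 -0.0644  0.0035] 0.75
mat tip_of [ 4.195e-01 -1.843e-01 -2.000e-04] 0.76
tray tip_of [ 0.6193 -0.2962 -0.0032] 0.73
bin tip_of [ 0.5216 -0.4536  0.0036] 0.61
bulb_box tip_of [0.7863 0.1886 0.0029] 0.68
oil_filter tip_of [ 7.493e-01 -1.019e-01 -3.000e-04] 0.69
bearing tip_of [ 0.7458 -0.2184  0.0024] 0.74
tin_1 tip_of [ 0.5706 -0.3217  0.0038] 0.98
tin_1 tip_of [ 0.4703 -0.4848  0.0017] 0.89
tin_1 tip_of [ 0.6737 -0.3302 -0.002 ] 0.74
tin_1 tip_of [ 0.58   -0.4846  0.001 ] 0.68
tin_1 tip_of [ 0.4696 -0.4252  0.0027] 0.64
```

View pics/d_scene.png

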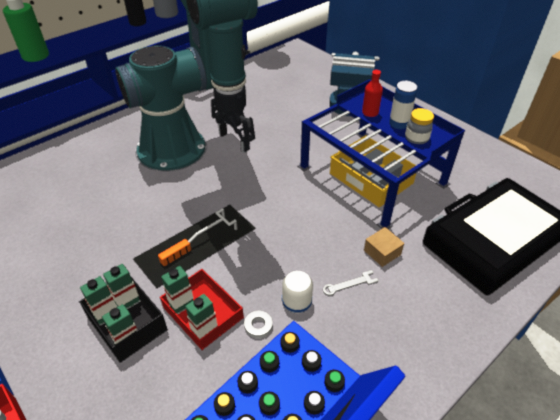

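View pics/d_top.png

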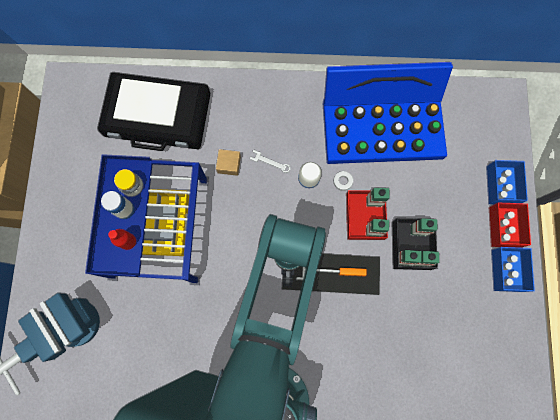

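Both views show the tote under the shelf, the hook on its mat, three tins in the bin and two in the tray. The bystanders are in place. Handing in.

```bash
python3 -c "
from plant import manip
print(manip.finish_job())"
```

```text
the job is handed in; nothing more can be done
None
```

The job is done and handed in at about 67 s of the 210 s allowed; the hand-in gave no verdict.

- **Drag out:** I hooked the tote behind its lip and felt a pull of about 2.7 N, rising to 8 N while dragging. I drew it out to y ≈ 0.13 m, about 0.285 m in front of the shelf's middle where 0.245 m was needed, then put the hook down on its mat.
- **Tins:** There were five. Three weighed about 0.4–0.9 N and went in the black bin as empty. Two weighed about 2.7–3.3 N and went in the red tray as filled.
- **Push back:** I pushed the empty tote back under the shelf with the hook. It sits at y ≈ 0.404 m, about 12 mm short of the shelf's middle, so its front is some 50 mm behind the shelf's front edge. The hook went back on its mat.

**Last checks:** The last pictures from the scene and top cameras showed the hook on its mat and all five tins upright inside their containers. The tote was under the shelf, the bystanders looked unmoved, and the gripper was open and clear of everything. I saw no knock to the tote or hook and no slackening of the grip.

**What disagreed or is less certain:** The networks' top-view reading gave a few false results: a tote on the shelf's deck, a hook tip at the oil filter, and one tray tin missing. The scene-camera readings and the pictures contradicted these. Single force readings were noisy by about 1 N, but the averages for filled and empty tins were well apart.

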